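Seat a solar cell carrier on its three-ball test mount and draw it home

ROBOT

A 6-joint arm with a two-finger parallel gripper is mounted at the origin on the work surface. World frame = base frame: x ahead of the robot, y to its left, z up, the work surface at z = 0. Lengths are in mm, angles in rad, forces in N, time in s.
With the tool pointing down it reaches from about 375 to 925 mm from the base axis. Payload 5.7 kg.
Tool frame: the origin (TCP) lies between the finger pads; the fingertips stand 17 mm ahead of it and the grasp point (between the pads) lies 2 mm behind it (env.finger_overhang is the distance from the TCP to the fingertips, in mm); z points along the fingers, y is the direction in which the jaws open and shut (so a half turn about z gives the same grasp; the last joint's range is limited). The gripper opens to 88 mm and grips with 3 to 60 N. Pads are 20 mm wide; open, the fingers measure 115 mm over their backs; the gripper's body (75 mm by 178 mm) begins 61 mm behind the grasp point.
Start: joints at [1.164, 0.359, 1.51, -0, 1.272, -0.115], TCP at [172.599, 574.607, 239.623] pointing down, gripper open.
Joint ranges: [-2.97, 2.97], [-1.01, 2.36], [0.21, 2.38], [-0.96, 4.11], [0.2, 2.71], [-2.98, 2.98]. Speed limits (rad/s): [2.39, 2.39, 3.14, 3.14, 3.14, 3.14].

INTERFACE

Orientations are given as a unit quaternion [w, x, y, z].
In Python, from station import env gives the robot as it stands. Calls block until the motion is done:
- env.move_ptp(position, orientation): joint-space move of the TCP to a pose.
- env.move_linear(position, velocity=150, frame=None, stop_force=None): straight line of the TCP; frame=None keeps the orientation; velocity is the mean speed in mm/s. With stop_force (N) it stops when the force on the tool has changed by that much, and returns True; else False.
- env.set_joints(angles): joint-space move.
- env.release() and env.gripper_close(): open the fingers fully, or close them until they stop; the grip force is fixed at half the most.
- env.hold(seconds).
- env.solve_ik(position, orientation): joint angles nearest the present ones, or None.
- env.get_obs(): the state.
- env.snapshot(name): name is "scene" or "top"; returns a dict with "color" (400x640x3 uint8, red, green, blue), "fx", "fy", "cx", "cy" (pixels), "T" (4x4, takes a point from camera to world coordinates). Camera axes: x right, y down, z forward; pixel columns grow to the right and rows downward; lengths in mm; the calibration is good to about 2 mm. A picture is of the moment at which its call begins. There is no depth.
A pose or a line that the arm cannot do raises env.Unreachable and nothing moves.
- env.hand_in(): hands the job in, once; it reports no verdict.
Trained networks look in the newest picture that a camera, given by its name, has taken for a name from the list of things; names that differ only in an ending like _2 or _b are one class to them, and where a whole thing is asked for, a point or a joint stands for the part that bears it (a point fixed in the world has none). Each returns a list of dicts, best first, with "confidence" (0 to 1); they miss things now and then, are a little off and sometimes report something else, mostly with a low value. They report only what shows in the picture. A call takes as long as a camera call. They do not tell look-alikes from the thing itself.
- env.look_for(label, camera): "pixel" ([column, row] in pixels, amid what is visible of it).
The state is a dict: "t": time; "joints": joint angles; "qvel": joint speeds; "tau": joint torques, N m; "eef_pos": TCP position; "eef_rot": TCP orientation; "wrist_force": force on the tool from outside, world axes, zero at the start; "torque": the same for the moment, N m; "gripper_width": opening from 0.0 (shut) to 1.0 (fully open).
Only numpy, scipy, OpenCV 4.12 (cv2) and the standard library are available. Lean on these libraries where they do the work, as an engineer would, in place of code of your own. Each camera call takes 0.05 s, during which the arm holds its last target.

TASK

Take the solar cell carrier plate by its yellow handle and lower it, without dropping it, the right way round onto the three steel balls of the test fixture, so that a ball sits under each groove, and let go while the turnbuckle is still slack. Then swing the turnbuckle's bar over, away from the robot, to its stop, so that both sprung jaws draw in and pull the plate fully home on the balls. Leave the other things on the bench where they are.

Things in the scene. Friction and masses are not known exactly. Their poses are not given: they have to be found in the camera images.
- plate: loose solar cell carrier plate, about 250 g, 110 mm (its x) by 120 mm (its y). Origin at its centre, level with the bottoms of its feet, z up. Slab 14 to 28 mm above the origin, blue cells on top, a red mark at the -x edge, upper edges at y = +-60 mm bevelled 45 degrees. Starts on its feet on the dark grey stand, 30 mm above the table
- handle (a point): centre of the plate's yellow handle bar, 59 mm above the plate's origin, axes as the plate's. The bar is 60 mm long (x), 14 mm wide (y), 14 mm high, on two posts, over the middle of the plate
- foot (a point): bottom of the plate's single foot at plate (38,0) mm, opposite the red mark. The two others are at (-30,-34) and (-30,34) mm. Each is a dark steel foot 14 mm high with a 90 degree V-groove underneath, pointing at the plate's centre; so the plate fits the balls one way round only
- home (a point): where the plate's origin lies, and how its axes point, when fully home in the fixture: 34 mm above the table, level with the centres of the three 20 mm balls that stand under the feet. x points away from the turnbuckle. Three brass sprung pins float the unclamped plate 4 mm above home with about 4 mm of sideways play; pressing it home takes some 5 N
- fixture: the fixed test fixture: aluminium base, 225 x 215 x 12 mm, from x = -158 to +67 mm; origin on the table straight below home, same axes. Blue jaw towers with orange sprung noses stand at either side, up to 72 mm above the table, out to y = +-100 mm; slack, the noses' faces are at y = +-64 mm, 60 mm above the table
- stand: fixed dark grey stand with a black rubber top, 150 x 150 x 30 mm, on which the plate starts; origin under its centre
- turnbuckle (a joint): turn of the red turnbuckle sleeve, rad. Axis along home's y, 125 mm to the -x side of home, 40 mm above the table. 0 = slack, bar leaning 0.65 rad from upright to -x (the robot's side); grows as the bar swings up and over to +x; stop at 1.75 (leaning 1.1 to +x). Both jaws draw in 8.5 mm per rad; the plate is home from about 1.5. Needs 4 to 8 N at the knob; stays where left
- bar_knob (a point): centre of the black 20 mm ball knob on the end of the turnbuckle's 8 mm steel bar, 70 mm from the turnbuckle's axis; it moves on a circle in home's x-z plane (y = 0)
- multimeter: bystander, to be left alone: green handheld meter, 150 x 75 x 42 mm, lying flat; origin under its centre
- solder_reel: bystander, to be left alone: blue reel, 56 mm across, 36 mm high, standing on its flange; origin under its centre
- screwdriver: bystander, to be left alone: orange-handled screwdriver 170 mm long lying flat; origin at its underside
- flux_jar: bystander, to be left alone: jar 56 mm across, 70 mm high; origin under its centre
- battery: bystander, to be left alone: orange battery box 90 x 150 x 111 mm; origin under its centre
- white_tube: bystander, to be left alone: upright off-white plastic cylinder, 40 mm across, 130 mm high; origin under its centre
- pliers_wrench: bystander, to be left alone: steel wrench 160 mm long lying flat; origin at its underside
Mind the look-alikes: they are no part of the job. What is meant by the plate is not purple, and is the smaller of those in its own colour.

How it is judged (in metres and radians):
On the way, in this order (a step that is already met when the one before it is completed fails the run):
1. the plate rests, let go, on the mount with its feet over the balls, and the turnbuckle is still slack (horizontal distance between plate and home below 0.008 m and angle between the x axis of plate and the x axis of home, either way round below 0.12 rad and z of plate in the frame of home between -0.002 and 0.007 m and value of joint turnbuckle below 0.6 rad and linear speed of plate below 0.02 m/s and contact force between the fingers and plate below 0.1 N), for 0.2 s.
2. the turnbuckle is drawn up and the plate is home (value of joint turnbuckle above 1.58 rad and z of plate in the frame of home below 0.002 m), for 0.2 s.
At the end, for the whole second after the job is handed in: The plate is home on the three balls (origin within 2 mm in height and 4 mm sideways of home, 0.04 rad in yaw, 0.03 rad in tilt), at rest and let go, with the turnbuckle turned beyond 1.58 rad (all of step 2 and horizontal distance between plate and home below 0.004 m and angle between the x axis of plate and the x axis of home, either way round below 0.04 rad and angle between the z axis of plate and the z axis of home, either way round below 0.03 rad and z of plate in the frame of home above -0.002 m and linear speed of plate below 0.02 m/s and contact force between the fingers and plate below 0.1 N); the robot touches nothing.
It fails at once if the plate is dropped onto the fixture (falls on it, not held, faster than 0.5 m/s) (horizontal distance between plate and home below 0.09 m and linear speed of plate above 0.5 m/s and contact force between the fingers and plate below 0.2 N).
It fails at once if a bystander is moved by more than 30 mm (distance of any of multimeter, solder_reel, screwdriver, flux_jar, battery, white_tube, pliers_wrench from where it was at the start of the episode above 0.03 m).
It also fails if it takes over 64 s, if anything falls off the work surface, if the arm or the gripper's body presses on something with over 40 N, if the wrist force passes 120 N, or if a joint passes its speed limit or range.

## Working session

There is one attempt and no reset: what is moved stays moved. The work goes in short steps, each a Python script; the robot and the scene stay as the last script left them, time stands still between calls to the robot, and variables do not carry over. Pictures are saved under pics/ and viewed, and the job is handed in when it is done.

```bash
ls; mkdir -p pics
cat > h.py <<'E'
import numpy as np, cv2
from station import env
def snap(cam,fn):
    s=env.snapshot(cam); cv2.imwrite('pics/'+fn,s['color'][:,:,::-1]); return s
def p2w(s,px,z):
    T=np.array(s['T']); d=T[:3,:3]@np.array([(px[0]-s['cx'])/s['fx'],(px[1]-s['cy'])/s['fy'],1]); o=T[:3,3]
    return o+d*(z-o[2])/d[2]
def w2p(s,p):
    T=np.array(s['T']); c=T[:3,:3].T@(np.array(p,float)-T[:3,3]); return np.array([s['fx']*c[0]/c[2]+s['cx'],s['fy']*c[1]/c[2]+s['cy']])
E
python3 - <<'E'
from h import *
import pickle
for c in ['top','scene']:
    s=snap(c,c+'0.png'); pickle.dump(s,open(c+'0.pkl','wb'))
    print(c,s['fx'],s['cx'],s['cy'],np.round(s['T'],3).tolist())
    for l in ['plate','handle','foot','fixture','stand','turnbuckle','bar_knob']:
        print(l,[(np.round(d['pixel']).tolist(),round(d['confidence'],2)) for d in env.look_for(l,c)])
print(env.get_obs())
E
```

```text
pics
top 489.42055971305484 318.44387977398907 203.60726802433845 [[-0.011, -0.993, 0.118, 380.706], [-1.0, 0.011, -0.004, 3.616], [0.003, -0.118, -0.993, 1458.453], [0.0, 0.0, 0.0, 1.0]]
plate [([251.0, 197.0], 0.87), ([243.0, 282.0], 0.72), ([154.0, 291.0], 0.69)]
handle [([235.0, 286.0], 0.84), ([157.0, 294.0], 0.77), ([252.0, 198.0], 0.67)]
foot [([158.0, 291.0], 0.89), ([251.0, 197.0], 0.79), ([240.0, 286.0], 0.69), ([488.0, 227.0], 0.62)]
fixture [([394.0, 196.0], 0.67), ([315.0, 180.0], 0.56), ([247.0, 127.0], 0.27)]
stand [([250.0, 215.0], 0.64)]
turnbuckle [([396.0, 225.0], 0.7)]
bar_knob [([398.0, 225.0], 0.51)]
scene 480.035839053053 321.7578331527792 197.52882038359283 [[-0.779, 0.538, -0.322, 1115.676], [0.627, 0.666, -0.403, 716.756], [-0.002, -0.516, -0.856, 1586.195], [0.0, 0.0, 0.0, 1.0]]
plate [([349.0, 243.0], 0.82), ([457.0, 253.0], 0.71), ([403.0, 211.0], 0.64)]
handle [([353.0, 239.0], 0.96), ([457.0, 253.0], 0.86), ([406.0, 213.0], 0.74)]
foot [([406.0, 214.0], 0.98), ([459.0, 254.0], 0.82), ([349.0, 240.0], 0.68)]
fixture [([280.0, 173.0], 0.62)]
stand [([356.0, 252.0], 0.88)]
turnbuckle [([300.0, 154.0], 0.42), ([351.0, 244.0], 0.26)]
bar_knob [([300.0, 155.0], 0.72)]
{'t': 0.8, 'joints': array([ 1.16389779e+00,  3.58791198e-01,  1.51038763e+00,  1.63771506e-05,
        1.27255379e+00, -1.15091898e-01]), 'qvel': array([ 0.0003091 ,  0.00099011, -0.00039592,  0.00258452,  0.00123323,
       -0.00091842]), 'tau': array([ 1.61135988e-03, -5.15262866e+01, -2.71120709e+01,  6.75961375e-02,
        2.48171721e-02,  2.87883722e-05]), 'eef_pos': array([172.59064145, 574.59839012, 239.63274338]), 'eef_rot': array([-2.56201211e-05,  1.45388591e-01,  9.89374627e-01, -6.55921566e-05]), 'wrist_force': array([ 0.92007967, -0.22991247, -0.17224044]), 'torque': array([-0.02747821,  0.00618433,  0.01533518]), 'gripper_width': 1.0004247308165128}
```

View pics/top0.png

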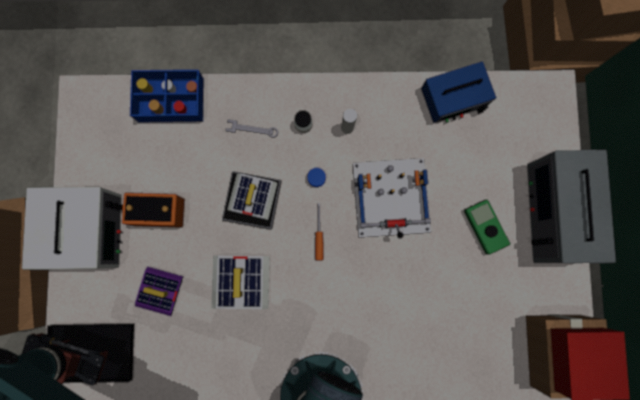

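View pics/scene0.png

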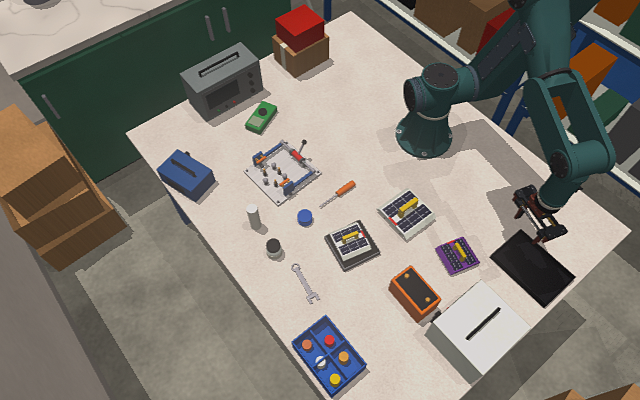

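Run:
```python
import cv2
a=cv2.imread('pics/top0.png')
cv2.imwrite('pics/t_plate.png',cv2.resize(a[140:260,190:320],None,fx=6,fy=5,interpolation=cv2.INTER_CUBIC)[:600])
cv2.imwrite('pics/t_fix.png',cv2.resize(a[130:260,330:470],None,fx=4.5,fy=4.5,interpolation=cv2.INTER_CUBIC))
```

```text
(no output)
```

View pics/t_plate.png

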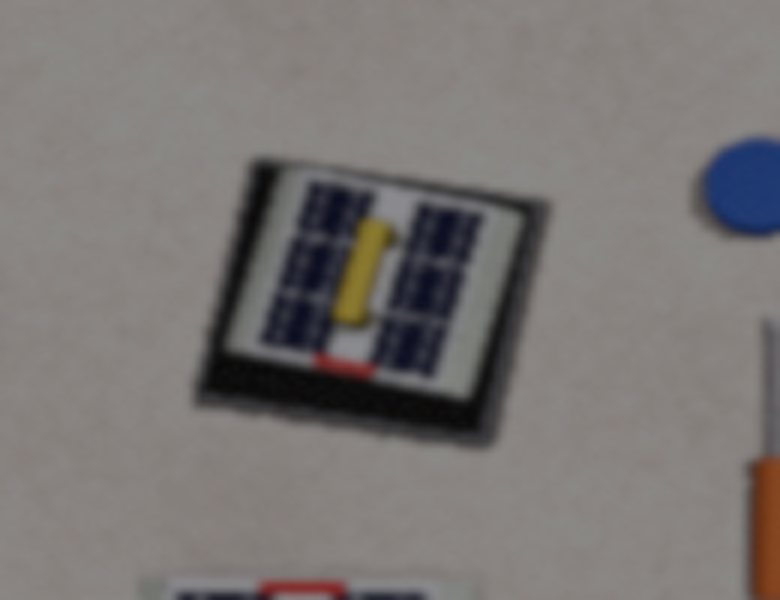

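View pics/t_fix.png

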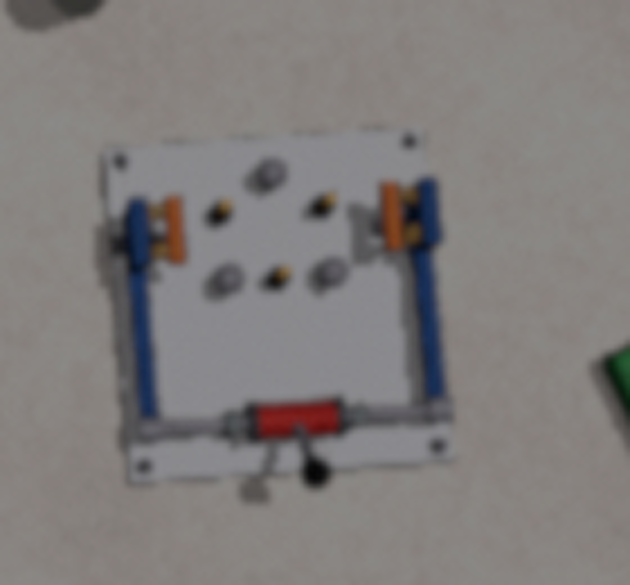

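Run:
```python
import cv2
a=cv2.imread('pics/scene0.png')
cv2.imwrite('pics/s_plate.png',cv2.resize(a[205:285,310:400],None,fx=7,fy=7,interpolation=cv2.INTER_CUBIC))
cv2.imwrite('pics/s_fix.png',cv2.resize(a[130:210,235:325],None,fx=7,fy=7,interpolation=cv2.INTER_CUBIC))
```

```text
(no output)
```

The plate on the stand (top, around px 251,197) is the smaller blue-celled one, with its red mark toward the robot. The fixture is at about px 394,197 and its bar leans toward the robot.

View pics/s_plate.png

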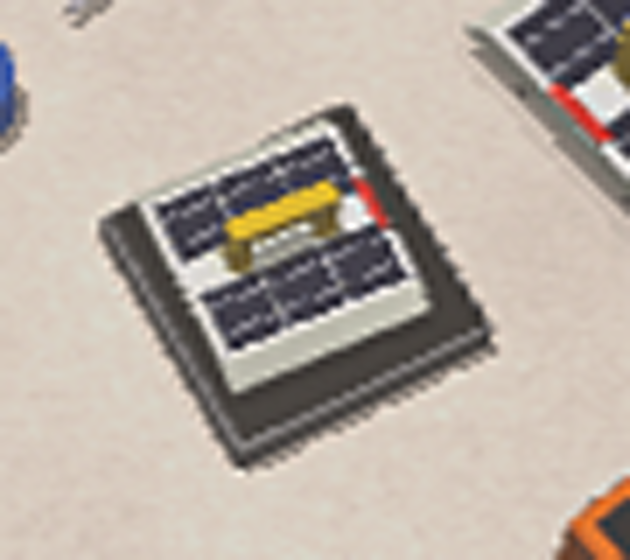

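View pics/s_fix.png

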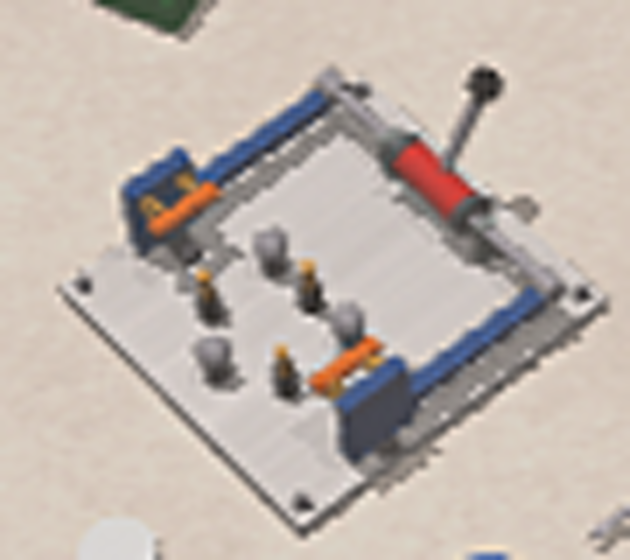

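```bash
cat > fit.py <<'E'
from h import *
import pickle
T=pickle.load(open('top0.pkl','rb'));S=pickle.load(open('scene0.pkl','rb'))
un=lambda p,ox,oy,fx,fy:np.array([(p[0]+.5)/fx-.5+ox,(p[1]+.5)/fy-.5+oy])
fx=[un(p,330,130,4.5,4.5) for p in [(103,150),(422,128),(455,460),(128,485)]]
W=np.array([p2w(T,p,12)[:2] for p in fx]); print('base',W.round(1).tolist())
L=np.array([(67,107.5),(67,-107.5),(-158,-107.5),(-158,107.5)])
def rigid(L,W):
    a=L-L.mean(0);b=W-W.mean(0);th=np.arctan2((a[:,0]*b[:,1]-a[:,1]*b[:,0]).sum(),(a*b).sum())
    R=np.array([[np.cos(th),-np.sin(th)],[np.sin(th),np.cos(th)]]);t=W.mean(0)-R@L.mean(0)
    return th,t,np.linalg.norm(L@R.T+t-W,axis=1)
th,t,r=rigid(L,W);print('home',t.round(1),th,r.round(1))
for n,s in(('T',T),('S',S)):
    R=np.array([[np.cos(th),-np.sin(th)],[np.sin(th),np.cos(th)]])
    for nm,p in dict(b1=(38,0,44),b2=(-30,-34,44),b3=(-30,34,44),knob=(-125-70*np.sin(.65),0,40+70*np.cos(.65)),noseL=(0,64,60),noseR=(0,-64,60),c1=(67,107.5,12),c2=(67,-107.5,12),c3=(-158,-107.5,12),c4=(-158,107.5,12)).items():
        q=w2p(s,[*(R@p[:2]+t),p[2]]);print(n,nm,q.round(1))
pl=[un(p,190,140,6,5) for p in [(280,165),(527,208),(470,400),(222,352)]]
W=np.array([p2w(T,p,56)[:2] for p in pl]);print('plate',W.round(1).tolist(), np.linalg.norm(W-np.roll(W,1,0),axis=1).round(1))
L=np.array([(55,60),(55,-60),(-55,-60),(-55,60)]);print(rigid(L,W))
for n,s in(('T',T),('S',S)):
    hsv=cv2.cvtColor(s['color'],cv2.COLOR_RGB2HSV)
    m=cv2.inRange(hsv,(20,120,70),(35,255,255))
    nn,lab,st,ce=cv2.connectedComponentsWithStats(m)
    for i in range(1,nn):
        if st[i,4]>25:
            ys,xs=np.nonzero(lab==i);pts=np.array([p2w(s,(x,y),93)[:2] for x,y in zip(xs,ys)])
            mu=pts.mean(0);w,v=np.linalg.eigh(np.cov((pts-mu).T));print(n,ce[i].round(1),st[i].tolist(),mu.round(1),np.arctan2(v[1,1],v[0,1])%np.pi,np.sqrt(w*12).round(1))
E
python3 fit.py
```

```text
base [[674.3, -105.9], [687.0, -319.6], [464.6, -333.2], [450.6, -117.9]]
home [ 614.5 -216.4] 0.05958276771807896 [1.  0.9 1.4 0.7]
T b1 [390.3 167.7]
T b2 [403.9 189.7]
T b3 [380.7 191.4]
T knob [399.6 236.6]
T noseL [370.2 181. ]
T noseR [414.3 178. ]
T c1 [352.3 162.7]
T c2 [423.4 157.8]
T c3 [430.7 232.3]
T c4 [358.3 237.5]
S b1 [264.6 178.6]
S b2 [272.7 163.4]
S b3 [283.9 174.1]
S knob [304.4 141.6]
S noseL [282.6 181. ]
S noseR [261.5 160.6]
S c1 [277.3 205. ]
S c2 [242.8 170.4]
S c3 [286.2 140. ]
S c4 [321.2 171.9]
plate [[640.5, 235.9], [613.9, 116.4], [502.4, 143.8], [531.5, 262.8]] [112.3 122.5 114.8 122.5]
(np.float64(-0.23499971001741218), array([572.08417016, 189.73554492]), array([1.15746752, 3.1837795 , 2.21119601, 2.2118515 ]))
T [141.7  83.3] [137, 78, 11, 11, 95] [898.6 505.2] 0.27245788287898787 [27.5 28.9]
T [249.5 194.2] [245, 184, 10, 21, 102] [571.6 192. ] 2.9094983017838665 [14.7 58.7]
T [236.3 282.8] [233, 268, 9, 30, 200] [325.7 227. ] 3.1204568991044295 [19.7 79.2]
T [153.8 292. ] [143, 288, 22, 9, 108] [303.1 453.5] 1.3020169993695212 [13.8 58.1]
S [407.5 206.4] [398, 197, 20, 21, 161] [337.2 235.7] 0.03999784512054072 [28.7 99.5]
S [349.7 236. ] [342, 231, 17, 13, 84] [575.8 195.1] 2.978428590717299 [24.1 66.7]
S [459.7 250.9] [453, 243, 14, 19, 102] [321.5 473.3] 1.2275886636117384 [24.6 67.2]
S [334.5 379.8] [330, 374, 10, 13, 109] [918.9 526.8] 0.8055727013170475 [26.3 33.2]
```

Base, balls and knob agree between the two cameras to within about 1 px. Scene reads about 2 mm different, so I'll average the two, then go and grasp.

```bash
cat >> h.py <<'E'
def down(yaw): # tool y along frame y
    f=(yaw+np.pi)/2; return np.array([0,np.cos(f),np.sin(f),0])
E
cat > g.py <<'E'
import contextlib,io
with contextlib.redirect_stdout(io.StringIO()):
    from fit import *
W=np.array([p2w(S,p,12)[:2] for p in [(278.1,206.4),(243.6,171.4),(321.7,172.9)]])
print('home scene',rigid(np.array([(67,107.5),(67,-107.5),(-158,107.5)]),W))
q=down(-0.234); h=[572,191.5]
print(env.get_obs()['t'])
env.move_ptp([*h,160],q)
env.move_linear([*h,87],velocity=80)
env.gripper_close()
o=env.get_obs();print(o['t'],o['gripper_width'],o['wrist_force'],o['eef_pos'])
env.move_linear([*h,230],velocity=120)
o=env.get_obs();print(o['t'],o['gripper_width'],o['wrist_force'],o['eef_pos'],o['joints'].round(2))
s=snap('top','t1.png');s=snap('scene','s1.png')
E
python3 g.py
```

```text
home scene (np.float64(0.06077094433812636), array([ 615.58171425, -210.41220124]), array([0.86656868, 0.93340654, 1.02042322]))
0.8
5.0083 0.1586241904845644 [ 0.77024415  1.24622811 -0.598241  ] [572.11000912 191.68532404  87.01002071]
6.35 0.15432395783612124 [ 0.0889844   0.54848283 -2.61810772] [571.37312317 191.3543576  229.04483178] [ 0.21  0.37  1.52 -0.    1.25 -1.13]
```

Held (width 13.6 mm, weight 2.6 N). The cameras differ by 6 mm on home's y, so I'll go above the fixture and compare plate and fixture in the images.

Run:
```python
from h import *
import pickle
q=down(0.06)
env.move_ptp([614.7,-214.5,230],q)
env.move_linear([614.7,-214.5,150],velocity=100)
env.hold(.3)
o=env.get_obs();print(o['t'],o['gripper_width'],o['eef_pos'],o['eef_rot'],o['joints'].round(2))
for c in['top','scene']:
    s=snap(c,c+'2.png');pickle.dump(s,open(c+'2.pkl','wb'))
a=cv2.imread('pics/top2.png');b=cv2.imread('pics/scene2.png')
cv2.imwrite('pics/t2z.png',cv2.resize(a[120:250,320:460],None,fx=4.5,fy=4.5,interpolation=cv2.INTER_CUBIC))
cv2.imwrite('pics/s2z.png',cv2.resize(b[120:210,225:325],None,fx=6,fy=6,interpolation=cv2.INTER_CUBIC))
```

```text
9.2083 0.1553278798631523 [ 614.94896176 -214.62217871  150.55218222] [ 3.98543457e-04 -2.99977480e-02  9.99549864e-01 -2.12112559e-04] [-0.44  0.51  1.49 -0.    1.14 -2.07]
```

View pics/t2z.png

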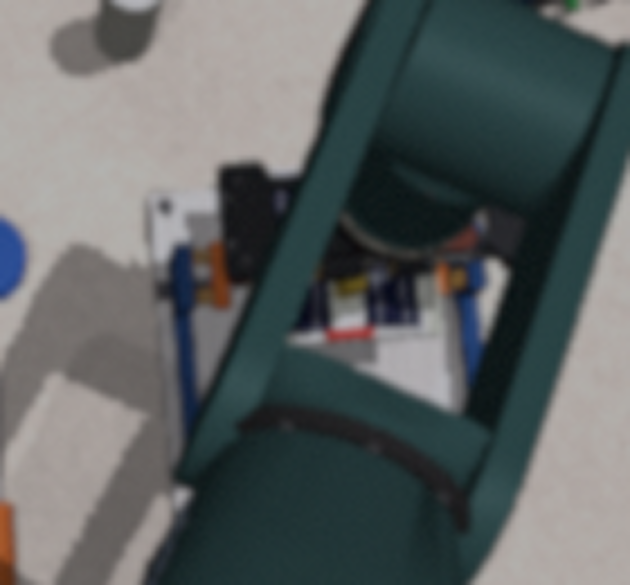

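View pics/s2z.png

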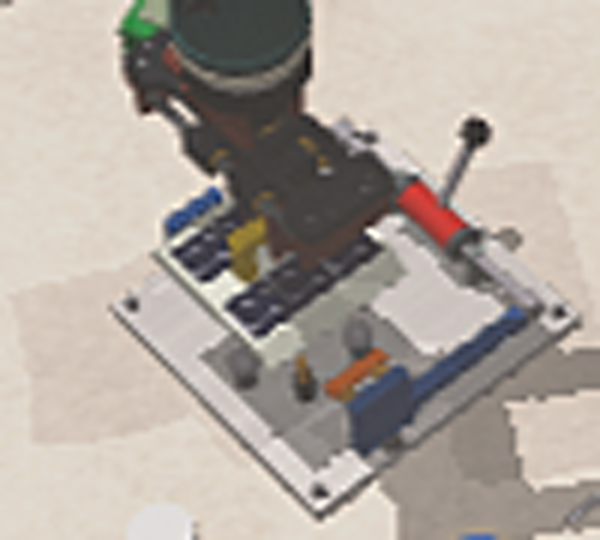

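```bash
cat > chk.py <<'E'
from h import *
import pickle
T=pickle.load(open('top2.pkl','rb'));S=pickle.load(open('scene2.pkl','rb'))
th=.06;R=np.array([[np.cos(th),-np.sin(th)],[np.sin(th),np.cos(th)]]);c=np.array([614.95,-214.6]);z0=150.5+2-59
for n,s,ox,oy,k in(('T',T,320,120,4.5),('S',S,225,120,6)):
    for nm,p in dict(px_my_bot=(55,-60,14),px_py_bot=(55,60,14),px_py_top=(55,54,28),px_my_top=(55,-54,28),mx_py_bot=(-55,60,14),mx_py_b=(-55,60,22),mx_my=(-55,-60,22),red=(-55,0,28),hpx_top=(30,0,66),hpx_toppy=(30,7,66),hpx_topmy=(30,-7,66),hmx=(-30,0,66)).items():
        q=w2p(s,[*(R@p[:2]+c),p[2]+z0]);print(n,nm,((q+.5-[ox,oy])*k-.5).round(0))
    for nm,p in dict(c1=(67,107.5,12),c2=(67,-107.5,12),c4=(-158,107.5,12)).items():
        q=w2p(s,[*(R@p[:2]+[614.7,-214]),p[2]]);print(n,nm,((q+.5-[ox,oy])*k-.5).round(0))
# px/mm jacobian at plate in scene
q0=w2p(S,[615,-214,100]);print('J',(w2p(S,[625,-214,100])-q0)*.6,(w2p(S,[615,-204,100])-q0)*.6)
b=cv2.imread('pics/scene2.png');cv2.imwrite('pics/s2zz.png',cv2.resize(b[145:190,240:300],None,fx=12,fy=12,interpolation=cv2.INTER_LANCZOS4))
E
python3 chk.py
```

```text
T px_my_bot [423. 163.]
T px_py_bot [232. 176.]
T px_py_top [244. 171.]
T px_my_top [418. 159.]
T mx_py_bot [247. 350.]
T mx_py_b [249. 349.]
T mx_my [443. 335.]
T red [347. 341.]
T hpx_top [345. 192.]
T hpx_toppy [333. 193.]
T hpx_topmy [356. 191.]
T hmx [354. 291.]
T c1 [143. 194.]
T c2 [463. 171.]
T c4 [170. 530.]
S px_my_bot [150. 257.]
S px_py_bot [271. 375.]
S px_py_top [262. 357.]
S px_my_top [153. 249.]
S mx_py_bot [407. 276.]
S mx_py_b [407. 268.]
S mx_my [285. 154.]
S red [344. 205.]
S hpx_top [232. 244.]
S hpx_toppy [239. 251.]
S hpx_topmy [225. 237.]
S hmx [308. 190.]
S c1 [318. 515.]
S c2 [111. 307.]
S c4 [582. 316.]
J [-1.29588083  0.82333135] [0.93288253 1.01929007]
```

View pics/s2zz.png

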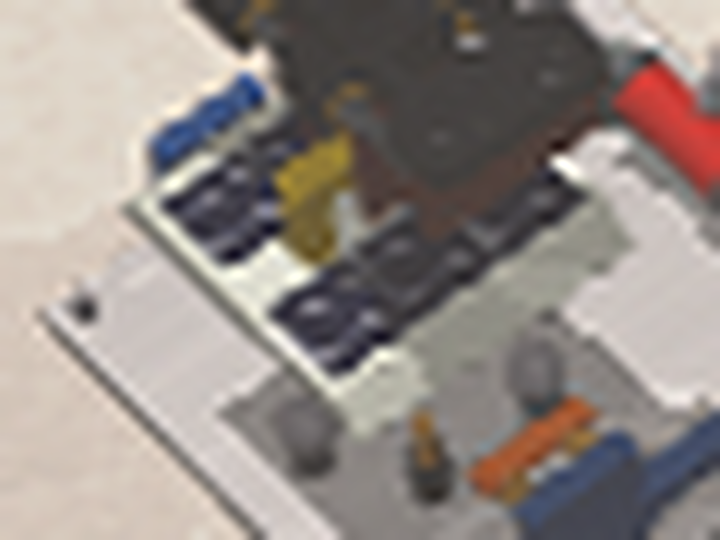

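Scene predictions of the base corners agree with home ≈ (614.7, -214) within 1 mm. Top shows the plate relative to the fixture about 2 mm off the other way in y. That is inside the play, so I'll lower with a force guard.

Run:
```python
from h import *
r=env.move_linear([614.7,-214.9,104],velocity=50,stop_force=6)
o=env.get_obs();print(r,o['t'],o['eef_pos'],o['wrist_force'])
if not r:
    r=env.move_linear([614.7,-214.9,95],velocity=15,stop_force=4); env.hold(.3)
    o=env.get_obs();print(r,o['t'],o['eef_pos'],o['wrist_force'],o['torque'])
b=snap('scene','scene3.png')['color'][:,:,::-1]
cv2.imwrite('pics/s3z.png',cv2.resize(b[120:210,225:325],None,fx=6,fy=6,interpolation=cv2.INTER_CUBIC))
```

```text
False 10.375 [ 615.02721028 -215.02572583  104.35974943] [ 0.03044515 -0.15350603 -2.33545934]
False 11.425 [ 614.63581313 -214.8652574    95.00698734] [-0.97945456  1.26318672 -1.08608247] [ 0.08541444  0.07628818 -0.00285021]
```

View pics/s3z.png

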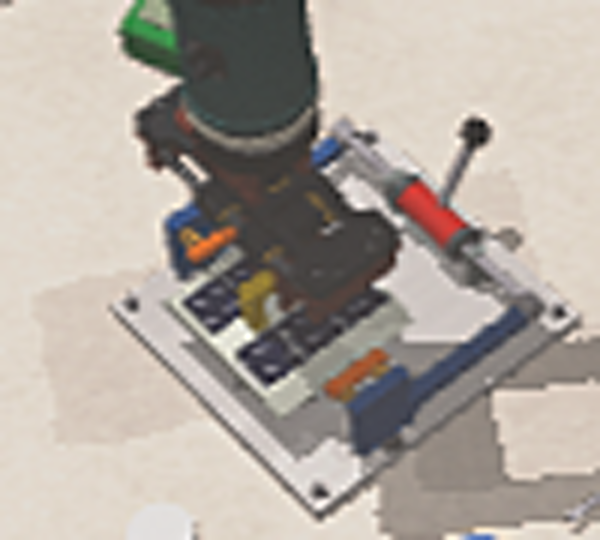

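The plate sits between the noses, with light contact at exactly the expected height. Releasing.

Run:
```python
from h import *
import pickle
env.move_linear([614.7,-214.9,94],velocity=15,stop_force=5)
o=env.get_obs();print(o['eef_pos'],o['wrist_force'])
env.release(); env.hold(.3)
env.move_linear([614.7,-214.9,230],velocity=120)
q=down(0.06)
env.move_ptp([400,-100,300],q)
print(env.get_obs()['t'])
for c in['top','scene']:
    s=snap(c,c+'4.png');pickle.dump(s,open(c+'4.pkl','wb'))
a=cv2.imread('pics/top4.png');b=cv2.imread('pics/scene4.png')
cv2.imwrite('pics/t4z.png',cv2.resize(a[130:250,330:460],None,fx=5,fy=5,interpolation=cv2.INTER_CUBIC))
cv2.imwrite('pics/s4z.png',cv2.resize(b[120:210,225:325],None,fx=6,fy=6,interpolation=cv2.INTER_CUBIC))
```

```text
[ 614.75006526 -214.92410471   94.25609548] [-0.33934898  0.33201423  0.55298081]
15.5083
```

View pics/t4z.png

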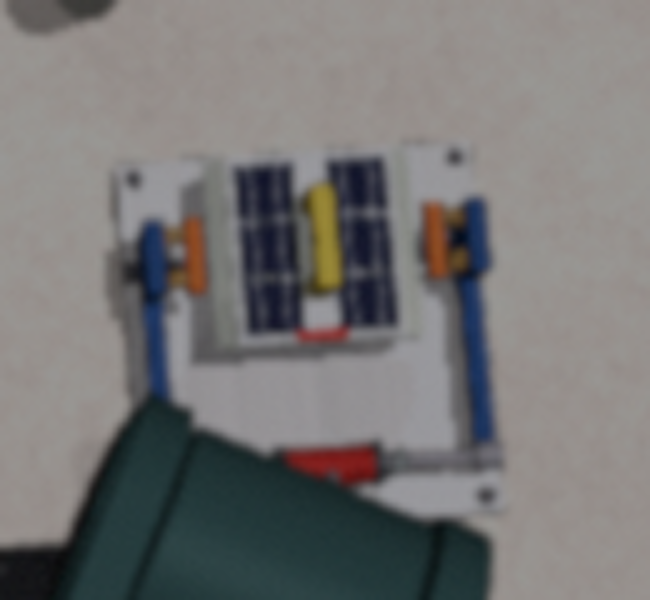

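View pics/s4z.png

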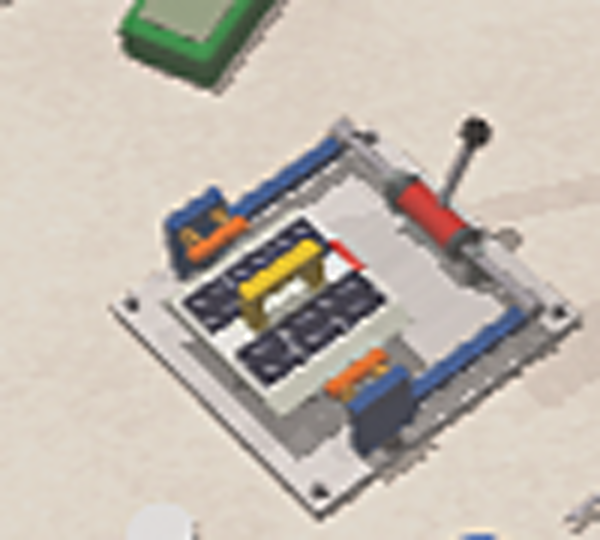

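The plate sits level and centred between the noses, with the red mark toward the turnbuckle and the bar still slack. Now swinging the bar with closed fingers along its arc.

```bash
cat > bar.py <<'E'
from h import *
th=.06;R=np.array([[np.cos(th),-np.sin(th)],[np.sin(th),np.cos(th)]]);H=np.array([614.7,-215.]);q=down(th)
ov=env.finger_overhang
def tcp(a,back=0,d=None,over=3,hw=10):
    # a: lean angle; lower +x corner of fingers at rear of knob
    K=np.array([-125+70*np.sin(a),40+70*np.cos(a)]);u=np.array([np.cos(a),-np.sin(a)])
    c=K-(10-over)*u
    if d is None: d=np.interp(a,[-.65,0,.4,.8],[14,8,4,1])
    x,z=c[0]-hw-back,c[1]-d+ov
    return [*(R@[x,0]+H),z]
E
python3 - <<'E'
from bar import *
env.gripper_close()
p=tcp(-.65,back=35); print(p)
env.move_ptp([p[0],p[1],200],q)
env.move_linear(p,velocity=120)
print(env.get_obs()['t'],env.get_obs()['wrist_force'])
for a in np.arange(-.65,.36,.1):
    r=env.move_linear(tcp(a),velocity=60,stop_force=30)
    o=env.get_obs();print(round(a,2),r,np.round(o['eef_pos'],1),o['wrist_force'].round(1))
    if r: break
print(o['t'])
b=snap('scene','scene5.png')['color'][:,:,::-1]
cv2.imwrite('pics/s5z.png',cv2.resize(b[120:210,225:325],None,fx=6,fy=6,interpolation=cv2.INTER_CUBIC))
E
```

```text
[np.float64(397.15653148049677), np.float64(-228.06829382872417), np.float64(94.48956105828164)]
18.675 [-0.69545123  0.25763062 -0.07628039]
-0.65 False [ 432.3 -225.8   94.3] [-0.3  0.1  0.1]
-0.55 False [ 437.4 -225.5  100.2] [-1.2  0.9  0.5]
-0.45 False [ 443.8 -225.5  105.2] [-1.9  0.4  1.2]
-0.35 False [ 450.3 -225.2  109.5] [-0.6  1.   0.2]
-0.25 False [ 456.8 -224.8  113.1] [0.  0.7 0.4]
-0.15 False [ 463.4 -224.3  116. ] [ 0.1 -0.4  1.1]
-0.05 False [ 470.3 -223.8  118.3] [-1.2  0.7 -0.6]
0.05 False [ 477.2 -223.4  119.9] [-0.7  0.9  0.5]
0.15 False [ 484.2 -222.9  120.8] [-1.4 -0.  -0.1]
0.25 False [ 491.  -222.5  121.1] [-1.6  0.8  0.2]
0.35 False [ 497.7 -222.   120.6] [-0.9 -1.1 -0.7]
22.125
```

View pics/s5z.png

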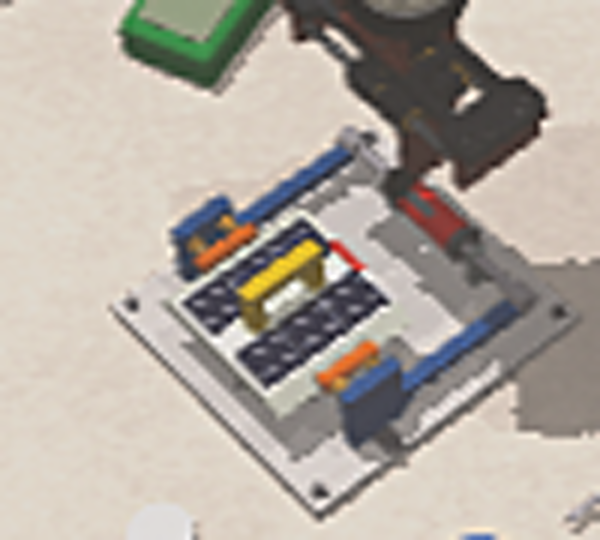

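The jaws are drawing in, so the bar is moving. Continuing over to the stop.

Run:
```python
from bar import *
for a in np.arange(.45,1.16,.1):
    r=env.move_linear(tcp(a,over=np.interp(a,[.4,1.1],[3,6])),velocity=50,stop_force=30)
    o=env.get_obs();print(round(a,2),r,np.round(o['eef_pos'],1),o['wrist_force'].round(1))
    if r: break
env.hold(.2);o=env.get_obs();print(o['t'],o['wrist_force'])
b=snap('scene','scene6.png')['color'][:,:,::-1]
cv2.imwrite('pics/s6z.png',cv2.resize(b[120:210,225:325],None,fx=6,fy=6,interpolation=cv2.INTER_CUBIC))
```

```text
0.45 False [ 504.5 -221.6  119.3] [-2.4 -0.2 -0.3]
0.55 False [ 511.4 -221.2  117.1] [-2.5  0.2  0.2]
0.65 False [ 518.  -220.8  114.2] [-2.4  0.1  0.5]
0.75 False [ 523.9 -220.5  110.5] [-2.5  0.5  0.7]
0.85 False [ 529.5 -220.2  106. ] [-1.3  0.3  1.3]
0.95 False [ 534.7 -219.9  100.4] [-1.8 -0.2  1.1]
1.05 True [ 537.7 -219.9   95.6] [-4.  -0.4 12.6]
24.3667 [-3.50715135 -0.33294839 10.63234299]
```

View pics/s6z.png

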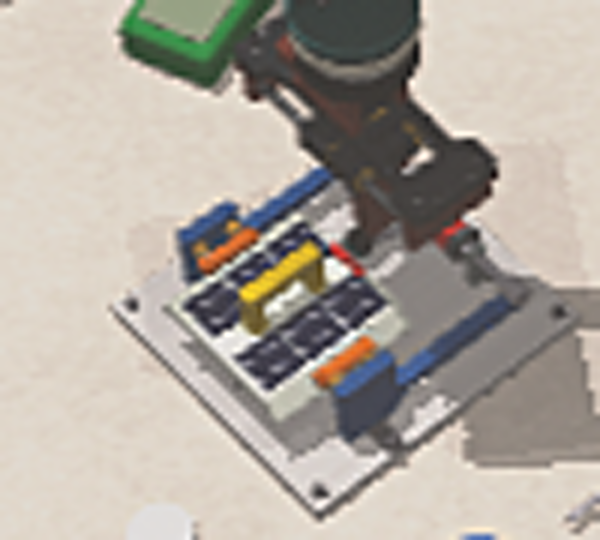

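Resistance upward at a lean of about 1.0 to 1.05, possibly the stop. Backing off to look.

Run:
```python
from bar import *
p=env.get_obs()['eef_pos']
env.move_linear([p[0]-15,p[1]-1,p[2]+30],velocity=100)
env.move_linear([p[0]-70,p[1]-4,210],velocity=200)
env.move_ptp([400,-20,300],q)
print(env.get_obs()['t'])
for c,n,(x0,x1,y0,y1,k) in(('top','t7z',(330,460,130,250,5)),('scene','s7z',(225,325,120,210,6))):
    s=snap(c,c+'7.png');b=s['color'][:,:,::-1]
    cv2.imwrite('pics/%s.png'%n,cv2.resize(b[y0:y1,x0:x1],None,fx=k,fy=k,interpolation=cv2.INTER_CUBIC))
    for a in(.65,.75,.85,.93,1.1):
        w=[*(R@[-125+70*np.sin(a),0]+H),40+70*np.cos(a)];print(c,a,((w2p(s,w)+.5-[x0,y0])*k-.5).round(0))
    print(c,[(d['pixel'],d['confidence']) for d in env.look_for('bar_knob',c)])
```

```text
26.4833
top 0.65 [334. 384.]
top 0.75 [331. 375.]
top 0.85 [329. 368.]
top 0.93 [328. 363.]
top 1.1 [324. 354.]
top [([394.8, 222.0], 0.83)]
scene 0.65 [380. 205.]
scene 0.75 [374. 213.]
scene 0.85 [369. 222.]
scene 0.93 [365. 229.]
scene 1.1 [359. 244.]
scene [([297.5, 155.9], 0.48)]
```

View pics/t7z.png

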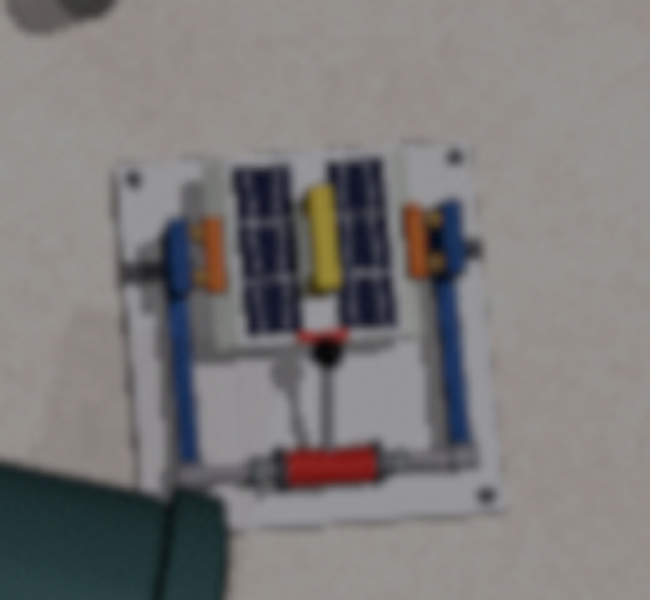

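View pics/s7z.png

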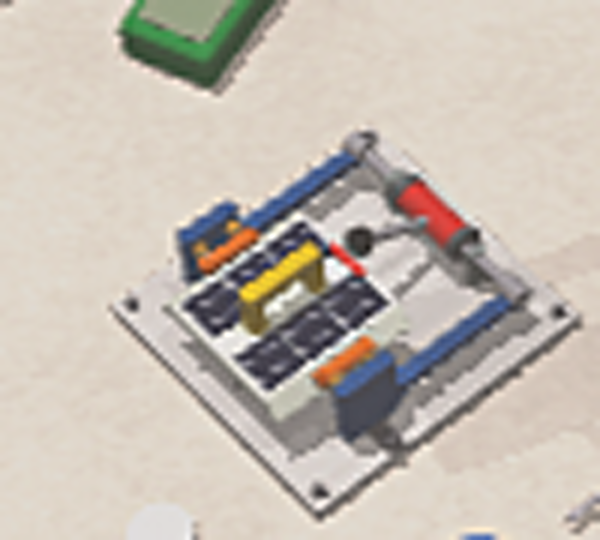

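The knob is at a lean of about 1.06 to 1.1 in both views (turn ≈1.7). Next I'll check numerically that the plate dropped.

Run:
```python
from bar import *
import pickle
for c,(x0,x1,y0,y1) in(('scene',(262,282,157,174)),('scene',(254,292,155,186)),('top',(375,412,160,195))):
    s=pickle.load(open(c+'4.pkl','rb'));
    a=cv2.imread(f'pics/{c}4.png');b=cv2.imread(f'pics/{c}7.png')
    ga=cv2.cvtColor(a,cv2.COLOR_BGR2GRAY).astype(np.float32);gb=cv2.cvtColor(b,cv2.COLOR_BGR2GRAY).astype(np.float32)
    w=np.eye(2,3,dtype=np.float32)
    cc,w=cv2.findTransformECC(ga[y0:y1,x0:x1],gb[y0:y1,x0:x1],w,cv2.MOTION_TRANSLATION,(3,200,1e-6),None,1)
    wb=np.eye(2,3,dtype=np.float32)
    print(c,cc,w[:,2])
    p=np.array([*H,90]);q0=w2p(s,p)
    print(' px/mm x,y,z',[(w2p(s,p+d)-q0).round(3).tolist() for d in np.eye(3)])
# knob by dark blob
for c,(x0,x1,y0,y1) in(('scene',(278,292,152,166)),('top',(388,402,194,206))):
    s=env.snapshot(c);g=s['color'].max(2).astype(float)[y0:y1,x0:x1]
    m=g<75;ys,xs=np.nonzero(m);px=(xs.mean()+x0,ys.mean()+y0)
    A=np.linspace(.5,1.2,141);d=[np.linalg.norm(w2p(s,[*(R@[-125+70*np.sin(a),0]+H),40+70*np.cos(a)])-px) for a in A]
    print(c,px,m.sum(),A[np.argmin(d)],min(d))
```

```text
scene 0.8677983286132936 [0.11198275 0.6488675 ]
 px/mm x,y,z [[-0.215, 0.137], [0.154, 0.169], [-0.024, -0.151]]
scene 0.7650975293758362 [0.2626549 0.556614 ]
 px/mm x,y,z [[-0.215, 0.137], [0.154, 0.169], [-0.024, -0.151]]
top 0.9539884812242903 [-0.2829379   0.40305507]
 px/mm x,y,z [[-0.01, -0.348], [-0.353, 0.004], [0.055, -0.06]]
scene (np.float64(284.625), np.float64(159.5)) 16 1.05 0.044390134032505524
top (np.float64(394.7317073170732), np.float64(199.0731707317073)) 41 1.2 1.0075157753613853
```

The plate moved by the image shift expected for a 4 mm drop. I'll confirm the stop with a guarded press on the knob from above.

Run:
```python
from bar import *
xy=R@[-125+70*np.sin(1.1)-3,0]+H
env.move_ptp([*xy,180],q)
env.move_linear([*xy,110],velocity=100,stop_force=20)
r=env.move_linear([*xy,94],velocity=15,stop_force=20)
o=env.get_obs();print(r,o['eef_pos'],o['wrist_force'],'tip z',o['eef_pos'][2]-env.finger_overhang)
env.move_linear([*xy,190],velocity=120)
env.move_ptp([400,-20,300],q); env.hold(.5)
o=env.get_obs();print(o['t'],o['wrist_force'])
for c,n,(x0,x1,y0,y1,k) in(('top','t8z',(330,460,130,250,5)),('scene','s8z',(225,325,120,210,6))):
    s=snap(c,c+'8.png');b=s['color'][:,:,::-1]
    cv2.imwrite('pics/%s.png'%n,cv2.resize(b[y0:y1,x0:x1],None,fx=k,fy=k,interpolation=cv2.INTER_CUBIC))
g=s['color'].max(2)[152:166,278:292]<75;ys,xs=np.nonzero(g);print(xs.mean()+278,ys.mean()+152)
```

```text
True [ 549.2356904  -218.98222216   98.55051166] [-2.07557169  1.98329058  7.66776956] tip z 81.55051166223122
31.9833 [ 1.05295595  0.11957863 -0.03963592]
284.625 159.5
```

View pics/s8z.png

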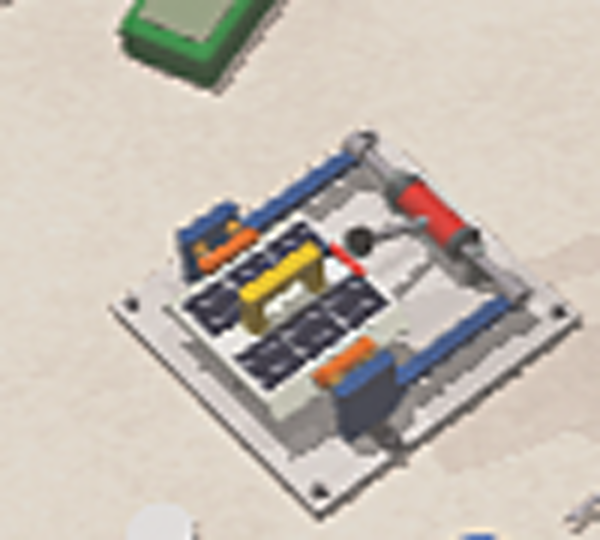

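The contact was at tip z 81.6 mm, against 81.8 expected for the knob at its stop, and the knob did not move. Handing in.

Run:
```python
from station import env
print(env.hand_in())
```

```text
the job is handed in; nothing more can be done
None
```

I lifted the smaller blue-celled plate off the stand by its handle and lowered it onto the balls, red mark towards the turnbuckle. I let go with the bar still slack, then swung the bar over to its stop with closed fingers. The job was handed in at about 32 s of the 64 s; no verdict is reported.

**Last checks:**
- **Turnbuckle:** a guarded press on the knob met firm resistance at 81.6 mm. At the stop, its top should be at 81.8 mm, so it is at about 1.75 rad.
- **Plate height:** the plate's image shift in the scene view matches the 4 mm drop onto the balls.
- **Plate placing:** it looks level and centred between both drawn-in jaws.
- **Robot and bystanders:** the arm is clear. I didn't measure the bystanders, but the path kept clear of them.

**Disagreements:**
- The two cameras differed by up to 6 mm on the fixture's sideways position. I set the plate down between the two readings.
- The scene image read the bar's lean as 1.05 rad where the press implied 1.1. The top view's dark-spot fit for this was poor, so I ignored it.
- The final sideways offset and yaw were judged only by eye in the images.

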